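# Set a film spreader's gap to its gauge blade

## Task

Two film spreaders stand on the lab bench; the steel gauge blade with the orange handle already lies under one of them. Turn the black wing screw on top of that spreader clockwise until its foot just drags on the gauge blade (white pointer inside the green band of its dial), without clamping the blade hard. Let go, leave the blade where it lies in the gap, and leave the other spreader's screw as it is.

Things in the scene. Friction and masses are not known exactly. Their poses are not given: they have to be found in the camera images.
- screw_a_grip (a point): Wing screw to turn (spreader with the gauge): black upright wing 50 long, 14 thick, 40 mm high, on a 48 mm steel disc, upon a blue bridge 106 mm wide over a fixed bed 180 x 106 x 12 mm. Point on its vertical axis, 14 mm below the wing's top, 26 mm above the disc, 111 mm above the bench. x along the wing (white pointer line at the -x end), y across its thickness, z up; turns with the screw.
- screw_a (a joint): That screw's angle, rad, 0 to 2.6, growing clockwise seen from above; starts at 0.35 to 0.95. 1 rad lowers the foot 7 mm. The foot meets the gauge at about 1.5, drags to about 2.1, clamps beyond. The pointer reads on the white 82 mm dial under the wing: dark grey 0-1.5, green 1.5-2.1, red 2.1-2.6. Stiff (0.08 N m), stays where left; the wing does not rise or sink.
- foot_a: Steel foot under that bridge, 8 mm along the bed, 66 across, 22 high; sinks as the screw turns clockwise. Spring-loaded: on the gauge it stops, and its force on it grows from 0.5 N at touch by 9 N per rad of further turn. Origin: centre of its underside, on the screw's axis; x along the bed, y across, z up.
- gauge: Gauge blade, loose, flat on the bed, passing through the gap under the foot: steel strip 18 mm wide, 5 thick, orange handle (40 x 24 x 10 mm) at its +x end, 165 mm long in all. Origin on its underside, beneath the foot to about 10 mm; x along the strip towards the handle, z up.
- screw_b_tip (a point): Pointer end of the other, like spreader's wing screw (no gauge in it), 25 mm out from its axis, 111 mm above the bench; x from the pointer end along the wing towards the axis. To be left alone.
Not all that is in view belongs to the job. What is shaped like the part that bears screw_a_grip but pink, purple or turquoise is not meant.

How it is judged:
By the outcome, as a careful person would: the job done as asked, in the order asked, and still so for the second after the job is handed in, with the robot touching nothing.
It also fails if it takes over 29 s, if anything falls off the work surface, if the arm or the gripper's body presses on something with over 40 N, if the wrist force passes 120 N, or if a joint passes its speed limit or range.

## Robot

A 6-joint arm with a two-finger parallel gripper is mounted at the origin on the work surface. World frame = base frame: x ahead of the robot, y to its left, z up, the work surface at z = 0. Lengths are in mm, angles in rad, forces in N, time in s.
With the tool pointing down it reaches from about 350 to 975 mm from the base axis. Payload 7.1 kg.
Tool frame: the origin (TCP) lies on the front face of the gripper's body, between the roots of the fingers; the fingertips stand 80 mm ahead of it and the grasp point (between the pads) lies 61 mm ahead of it (env.tips_ahead is the distance from the TCP to the fingertips, in mm); z points along the fingers, y is the line along which they close (so a half turn about z gives the same grasp; the last joint's range is limited). The gripper opens to 88 mm and grips with 3 to 60 N. Pads are 20 mm wide; open, the fingers measure 115 mm over their backs; the gripper's body (75 mm by 178 mm) begins 61 mm behind the grasp point.
Start: joints at [-1.255, 0.423, 1.63, -0, 1.089, -0.019], TCP at [205.38, -590.275, 302.675] pointing down, gripper open.
Joint ranges: [-3, 3], [-0.9, 2.11], [0.09, 2.58], [-1.31, 4.45], [0.11, 2.69], [-2.54, 2.54]. Speed limits (rad/s): [2.39, 2.39, 3.01, 3.14, 3.14, 3.14].

## Interface

Orientations are given as a unit quaternion [x, y, z, w].
In Python, from station import env, set_gripper, viewer, workorder gives the robot as it stands. Calls block until the motion is done:
- env.reach(position, orientation): joint-space move of the TCP to a pose.
- env.move_l(position, rot=None, rate=150, f_stop=None): straight line of the TCP; rot=None keeps the orientation; rate is the mean speed in mm/s. With f_stop (N) it stops when the force on the tool has changed by that much, and returns True; else False.
- env.move_joints(angles): joint-space move.
- set_gripper(opening): finger opening in mm; the grip force is fixed at half the most; returns when the fingers have stopped.
- env.hold(seconds).
- env.ik(position, orientation): joint angles nearest the present ones, or None.
- env.read_state(): the state.
- viewer.camera(name): name is "scene" or "side" or "wrist"; returns the picture (400x640x3 uint8, blue, green, red); there is no depth.
- viewer.camera_params(name): a dict with "fx", "fy", "cx", "cy" (pixels), "pose" (4x4, takes a point from camera to world coordinates); the wrist camera has in their place "tool_from_camera" (4x4, takes a point from camera to tool coordinates, whose origin is the TCP and whose axes are the flange's). Camera axes: x right, y up, looking along -z (the intrinsics and any distortion apply to the point x, -y, -z); pixel columns grow to the right and rows downward; lengths in mm; the calibration is good to about 2 mm. A picture is of the moment at which its call begins: read the wrist's pose just before it. camera_params takes no time and is no camera call.
A pose or a line that the arm cannot do raises env.IKError and nothing moves.
- workorder.sign_off(): hands the job in; it is judged then, once.
The state is a dict: "time_s": time; "qpos": joint angles; "dq": joint speeds; "tau": joint torques, N m; "tool_pos": TCP position; "orientation": TCP orientation; "force": force on the tool from outside, world axes, zero at the start; "wrist_torque": the same for the moment, N m; "width": finger opening in mm; "grip_force": force on a finger pad.
Only numpy, scipy, OpenCV 4.12 (cv2) and the standard library are available. Lean on these libraries where they do the work, as an engineer would, in place of code of your own. Each camera call takes 0.05 s, during which the arm holds its last target. There are 200 camera calls.

## Working session

There is one attempt and no reset: what is moved stays moved. The work goes in short steps, each a Python script; the robot and the scene stay as the last script left them, time stands still between calls to the robot, and variables do not carry over. Pictures are saved under pics/ and viewed, at most 10 in all, crops included, and the job is handed in when it is done.

```bash
mkdir -p pics; ls; python3 - <<'E'
from station import env, viewer
import cv2, numpy as np
np.set_printoptions(precision=4,suppress=True)
for n in("scene","side"):
    im=viewer.camera(n); cv2.imwrite(f"pics/{n}0.png",im); p=viewer.camera_params(n); print(n,p)
print(viewer.camera_params("wrist")); s=env.read_state(); print(s["time_s"],s["tool_pos"],s["orientation"])
E
```

```text
pics
scene {'fx': 493.91097032339434, 'fy': 493.91097032339434, 'cx': 314.6117468860695, 'cy': 203.27534737320616, 'pose': array([[   0.7125,   -0.5312,    0.4584, 1073.959 ],
       [   0.7016,    0.5433,   -0.461 , -848.5649],
       [  -0.0041,    0.6501,    0.7598, 1161.7165],
       [   0.    ,    0.    ,    0.    ,    1.    ]])}
side {'fx': 389.0647016511258, 'fy': 389.0647016511258, 'cx': 315.3025285616195, 'cy': 199.94009671735674, 'pose': array([[ -0.9444,   0.208 ,  -0.2546, 141.2969],
       [ -0.3286,  -0.5709,   0.7524, 656.9885],
       [  0.0111,   0.7942,   0.6076, 753.0912],
       [  0.    ,   0.    ,   0.    ,   1.    ]])}
{'fx': 344.6683734239073, 'fy': 344.6683734239073, 'cx': 319.13211863952574, 'cy': 201.9098841585584, 'tool_from_camera': array([[  0.0004,   0.953 ,   0.3029,  83.5631],
       [  1.    ,  -0.0001,  -0.001 ,   0.3512],
       [ -0.0009,   0.3029,  -0.953 , -83.1627],
       [  0.    ,   0.    ,   0.    ,   1.    ]])}
0.1 [ 205.2524 -589.9444  302.0174] [ 0.986   0.1666 -0.0001 -0.0007]
```

View pics/scene0.png

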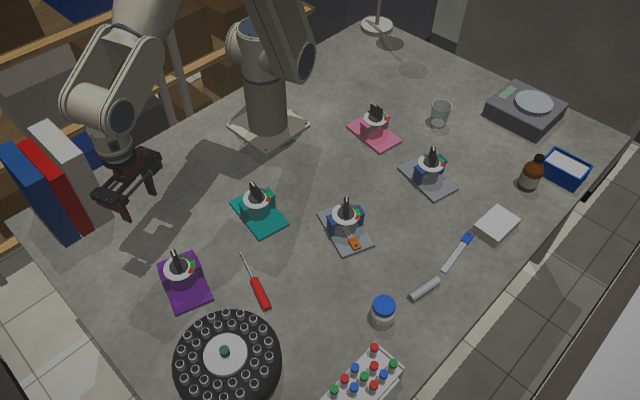

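View pics/side0.png

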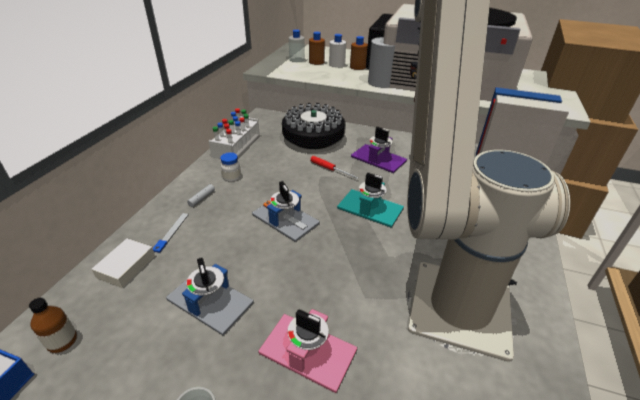

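The scene picture shows five spreaders: pink (374,125), purple (182,275), turquoise (258,205), and two with blue bridges at (346,218) and (431,170). Only (346,218) has a blue bridge and the orange gauge handle (354,243), so it is the target. The blue one at (431,170) is screw_b. In the side view the target is at (285,205) and screw_b at (205,285). I'll confirm this in a crop and triangulate.

```bash
cat > h.py <<'E'
import numpy as np, cv2
from scipy.spatial.transform import Rotation as R
from station import env, set_gripper, viewer, workorder
np.set_printoptions(precision=3,suppress=True)
def cam(name,state=None):
    p=viewer.camera_params(name)
    if name=="wrist":
        T=np.eye(4); T[:3,:3]=R.from_quat(state["orientation"]).as_matrix(); T[:3,3]=state["tool_pos"]
        pose=T@np.array(p["tool_from_camera"])
    else: pose=np.array(p["pose"])
    return p,pose
def ray(c,uv):
    p,M=c; d=np.array([(uv[0]-p["cx"])/p["fx"],-(uv[1]-p["cy"])/p["fy"],-1.])
    d=M[:3,:3]@d; return M[:3,3],d/np.linalg.norm(d)
def plane(c,uv,z):
    o,d=ray(c,uv); return o+d*(z-o[2])/d[2]
def tri(*obs):
    A=np.zeros((3,3));b=np.zeros(3)
    for c,uv in obs:
        o,d=ray(c,uv);P=np.eye(3)-np.outer(d,d);A+=P;b+=P@o
    x=np.linalg.solve(A,b); return x,[float(np.linalg.norm((np.eye(3)-np.outer(d,d))@(x-o))) for o,d in (ray(*q) for q in obs)]
E
python3 - <<'E'
from h import *
a=cv2.imread("pics/scene0.png")[175:275,296:396]; b=cv2.imread("pics/side0.png")[160:260,235:335]
cv2.imwrite("pics/crop.png",np.hstack([cv2.resize(x,(400,400),interpolation=cv2.INTER_CUBIC) for x in(a,b)]))
s,d=cam("scene"),cam("side")
print(tri((s,(346,204)),(d,(284,189)))); print(plane(s,(431,152),111),plane(d,(203,267),111))
print(plane(s,(354,243),20))
E
```

```text
(array([ 507.29 , -152.992,  113.876]), [1.1654293950175691, 1.1654293950174586])
[550.108 186.229 111.   ] [563.263 176.818 111.   ]
[ 569.643 -183.426   20.   ]
```

View pics/crop.png

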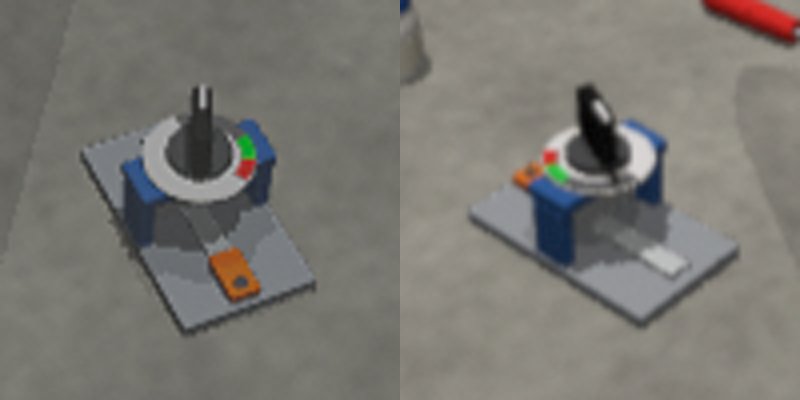

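The crop confirms it: blue bridge, blade under the foot and orange handle at the (346,218) spreader. I'll move the wrist camera over it and take two views.

```bash
python3 - <<'E'
from h import *
import json
q=env.read_state()["orientation"]
S=[]
for i,(x,y,z) in enumerate([(507,-153,290),(470,-190,290)]):
    (env.reach if i==0 else env.move_l)([x,y,z],q)
    s=env.read_state(); im=viewer.camera("wrist"); cv2.imwrite(f"pics/w{i}.png",im)
    S.append({k:np.array(s[k]).tolist() for k in("time_s","tool_pos","orientation","qpos","force")}); print(S[-1])
json.dump(S,open("S.json","w"))
E
```

```text
{'time_s': 2.025, 'tool_pos': [506.957084229819, -153.77698824836432, 290.05812267336654], 'orientation': [0.9861089568299807, 0.16609889221406102, -2.2875332569797646e-05, -0.0005317345842082575], 'qpos': [-0.3173755617336566, 0.3004244783345017, 1.8504121580957025, 0.0010993914471199796, 0.9912918751894776, 0.9190738761589902], 'force': [-0.14441386545064647, -0.2789070052740899, 0.34603404564266343]}
{'time_s': 2.575, 'tool_pos': [470.0791034367152, -190.47265272006842, 290.17868085403796], 'orientation': [0.9861755669785826, 0.16570250459234692, 0.0002277909829685095, -0.0006157739541891135], 'qpos': [-0.40901927413650524, 0.26728238504953383, 1.8977069330946237, 0.0015458310331170528, 0.9768919547765849, 0.8279711044296021], 'force': [0.567571344557259, -0.4878530788503809, 0.051237782954890385]}
```

View pics/w0.png

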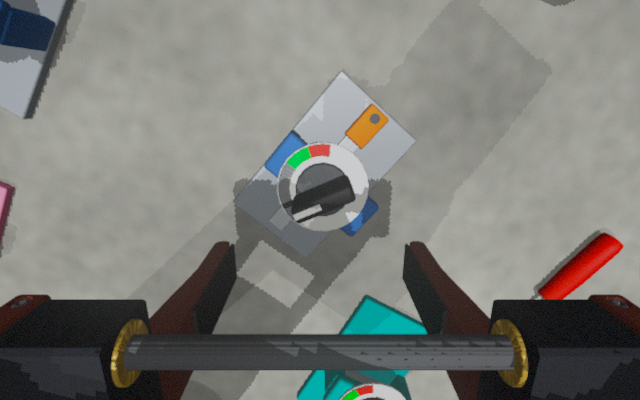

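View pics/w1.png

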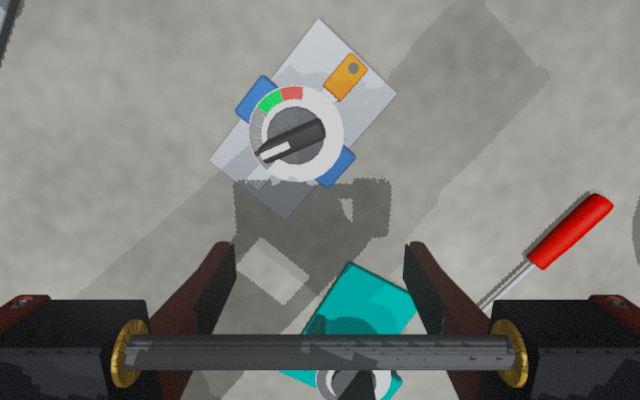

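w0 shows the wing at about (325,192) on the dial centred near (323,188), with white pointer end (308,213), green arc (298,158) and red arc (320,150). In w1 the wing centre is about (296,137), pointer (273,149), green (270,100), red (291,93). Clockwise takes the pointer through grey to green, as described. Next I'll measure by masks.

```bash
python3 - <<'E'
from h import *
import json
S=json.load(open("S.json")); C=[cam("wrist",s) for s in S]; ims=[cv2.imread(f"pics/w{i}.png") for i in(0,1)]
cs=[(323,188),(297,134)]
out=[];cr=[];axes=[]
for im,c0 in zip(ims,cs):
    b,g,r=[im[...,k].astype(int) for k in range(3)]
    Y,X=np.mgrid[:400,:640]; near=np.hypot(X-c0[0],Y-c0[1])<56
    G=near&(g>r+60)&(g>b+40); Rd=near&(r>g+60)&(abs(g-b)<45)
    K=near&(np.maximum(np.maximum(r,g),b)<62)
    K=cv2.morphologyEx(K.astype(np.uint8),cv2.MORPH_OPEN,np.ones((3,3)))
    n,l,st,ce=cv2.connectedComponentsWithStats(K); k=1+np.argmax(st[1:,4]); 
    cnt=max(cv2.findContours((l==k).astype(np.uint8),0,2)[0],key=cv2.contourArea)
    W=(near&(np.minimum(np.minimum(r,g),b)>125)&(np.max(im,2).astype(int)-np.min(im,2)<22))|G|Rd
    o=dict(G=[X[G].mean(),Y[G].mean()],R=[X[Rd].mean(),Y[Rd].mean()],dark=ce[k],rect=cv2.minAreaRect(cnt))
    print(o,G.sum(),Rd.sum()); out.append((np.c_[X[G],Y[G]],np.c_[X[Rd],Y[Rd]]))
    x,y=c0; cr.append(cv2.resize(im[y-52:y+52,x-52:x+52],(400,400),interpolation=cv2.INTER_CUBIC))
cv2.imwrite("pics/wcrop.png",np.hstack(cr))
for j in(0,1): print("GR"[j],tri(*[(C[i],out[i][j].mean(0)) for i in(0,1)]))
E
```

```text
{'G': [np.float64(298.7835820895522), np.float64(157.67164179104478)], 'R': [np.float64(319.37219730941706), np.float64(149.91479820627802)], 'dark': array([317.167, 193.766]), 'rect': ((316.5931701660156, 194.72634887695312), (16.589811325073242, 69.62281799316406), 67.61986541748047)} 268 223
{'G': [np.float64(270.0688524590164), np.float64(101.12131147540984)], 'R': [np.float64(291.4110671936759), np.float64(92.58893280632411)], 'dark': array([273.214, 139.238]), 'rect': ((273.2000427246094, 139.4000244140625), (3.5777084827423096, 11.627553939819336), 63.43495178222656)} 305 253
G (array([ 529.732, -127.751,   79.213]), [0.0493533883586405, 0.04935338835864492])
R (array([ 541.824, -142.267,   79.183]), [0.0776416621409406, 0.07764166214086805])
```

View pics/wcrop.png

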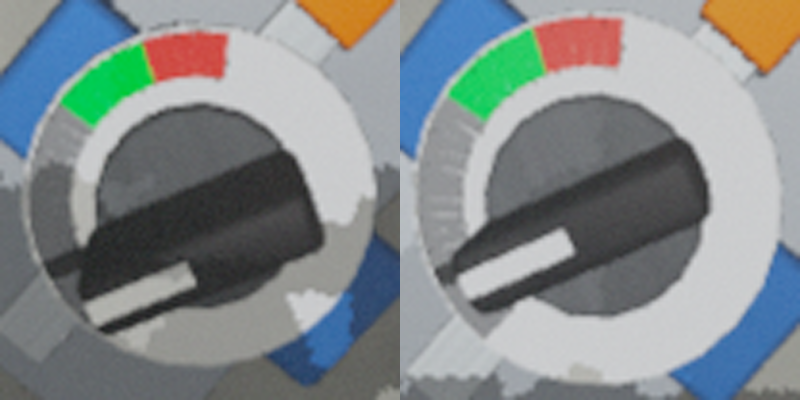

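The crop shows both views clearly. In w1 (crop/3.846) the dial centre is at crop (199,199) and the white line runs from (63,287) to (170,240). In w0 the dial centre is (198,198) and the line runs from (92,313) to (193,275). The pointer is in the grey band. Now I'll triangulate these.

```bash
python3 - <<'E'
from h import *
import json
S=json.load(open("S.json")); C=[cam("wrist",s) for s in S]
off=[(323-52,188-52),(297-52,134-52)]
P=lambda i,u,v:np.array([(u+.5)/3.846-.5+off[i][0],(v+.5)/3.846-.5+off[i][1]])
T=lambda a,b:tri((C[0],P(0,*a)),(C[1],P(1,*b)))
pts=dict(dial=T((198.5,198.5),(199,199)),out=T((92,313),(63,287)),inn=T((193,275),(170,240)),
 gs=T((62,107),(49,97)),ge=T((147,43),(134,27)),re=T((228,35),(223,20)),farR=T((322,243),(308,210)),farL=T((290,150),(285,140)))
for k,v in pts.items(): print(k,v)
ax=pts["dial"][0]
ang=lambda p:np.arctan2(*(p-ax)[1::-1])
for k in pts: print(k,ang(pts[k][0]),np.hypot(*(pts[k][0]-ax)[:2]))
d=(pts["out"][0]-pts["inn"][0]); print("linedir",np.arctan2(d[1],d[0]))
E
```

```text
dial (array([ 511.599, -155.859,   78.478]), [0.34428852191225695, 0.34428852191235804])
out (array([ 494.442, -138.526,  127.127]), [0.3027510393380985, 0.3027510393381019])
inn (array([ 509.545, -154.672,  129.806]), [0.009494395063865782, 0.009494395063976788])
gs (array([ 522.216, -119.592,   82.202]), [0.011098228982721139, 0.011098228982724789])
ge (array([ 541.793, -132.718,   82.813]), [0.2752667572113005, 0.27526675721144084])
re (array([ 548.954, -149.392,   78.755]), [0.02662601402759705, 0.026626014027468312])
farR (array([ 522.354, -177.055,  124.245]), [0.015467801864918878, 0.015467801864987207])
farL (array([ 530.789, -169.778,   88.797]), [0.24356790872706555, 0.24356790872707768])
dial 0.0 0.0
out 2.351086128003155 24.388400832418544
inn 2.6172866008820543 2.3728034516754732
gs 1.2860156809367793 37.78939488270424
ge 0.6539237231930086 38.04176921441424
re 0.17144555074483656 37.91077225965975
farR -1.101219916946138 23.767833262606946
farL -0.6274869095047385 23.706204157632648
linedir 2.322847882314536
```

Axis at (511.6,-155.9), wing top about 126 mm. The pointer is at 2.335 rad and the green band runs from 1.286 to 0.654 rad, so the screw reads about 0.45. I need a clockwise turn of about 1.35 rad. I'll grasp with tool x towards the pointer, so joint 6 has range to spare.

```bash
cat >> h.py <<'E'
AX=(511.6,-155.9)
def quat(psi): return (R.from_euler("z",psi)*R.from_euler("x",np.pi)).as_quat()
def rep(t=""):
    s=env.read_state(); m=R.from_quat(s["orientation"]).as_matrix()
    print(t,round(s["time_s"],2),np.array(s["tool_pos"]),"yaw %.3f"%np.arctan2(m[1,0],m[0,0]),np.array(s["force"]),np.array(s["wrist_torque"]),"w %.1f g %.1f"%(s["width"],np.max(s["grip_force"])),"q6 %.3f"%s["qpos"][5]); return s
E
python3 - <<'E'
from h import *
q=quat(2.335); print(env.ik([*AX,290],q))
env.reach([*AX,230],q); set_gripper(50); rep("above")
hit=env.move_l([*AX,172],rate=80,f_stop=12); rep(f"down {hit}")
if not hit:
    set_gripper(8); rep("grip")
E
```

```text
[-0.318  0.308  1.84   0.     0.994 -1.082]
above 5.04 [ 511.607 -155.914  230.024] yaw 2.335 [-0.106  0.728  0.229] [ 0.039 -0.131 -0.04 ] w 50.0 g 0.0 q6 -1.082
down False 5.92 [ 511.845 -155.976  172.209] yaw 2.335 [0.534 0.062 0.569] [ 0.057 -0.177  0.005] w 50.0 g 0.0 q6 -1.082
grip 6.57 [ 511.339 -156.248  172.154] yaw 2.335 [-2.935 -3.582  3.681] [-0.675  0.387  0.017] w 13.7 g 30.0 q6 -1.082
```

```bash
python3 - <<'E'
from h import *
q=np.array(env.read_state()["qpos"]); 
for k in range(1,5):
    t=q.copy(); t[5]+=1.35*k/4; env.move_joints(t); rep(k)
env.hold(.2); rep("end"); set_gripper(50); rep("open"); env.move_l([*AX,290],rate=120)
env.reach([470,-190,290],quat(.334))
s=rep("view"); im=viewer.camera("wrist")
cv2.imwrite("pics/after.png",cv2.resize(im[60:240,180:420],(800,600),interpolation=cv2.INTER_CUBIC))
E
```

```text
1 6.98 [ 510.986 -156.481  172.142] yaw 2.001 [-3.003 -4.596  3.59 ] [-0.697  0.469 -0.065] w 13.9 g 29.9 q6 -0.748
2 7.4 [ 510.628 -156.606  172.159] yaw 1.664 [-5.375 -5.259  4.718] [-0.983  0.724 -0.043] w 13.6 g 29.9 q6 -0.411
3 7.82 [ 510.245 -156.566  172.149] yaw 1.327 [-6.878 -5.163  5.19 ] [-0.99   1.015 -0.07 ] w 13.7 g 29.9 q6 -0.074
4 8.23 [ 509.871 -156.401  172.115] yaw 0.989 [-8.647 -4.619  6.857] [-0.868  1.253 -0.067] w 13.8 g 30.0 q6 0.264
end 8.43 [ 509.887 -156.396  172.137] yaw 0.990 [-7.724 -5.209  6.854] [-0.846  1.254 -0.081] w 13.4 g 30.0 q6 0.264
open 9.17 [ 511.377 -156.227  172.136] yaw 0.985 [0.428 0.031 1.268] [-0.028 -0.047 -0.025] w 49.8 g 0.0 q6 0.268
view 10.9 [ 470.007 -189.983  289.55 ] yaw 0.336 [ 0.555 -0.556  0.18 ] [ 0.052  0.009 -0.035] w 49.9 g 0.0 q6 0.827
```

View pics/after.png

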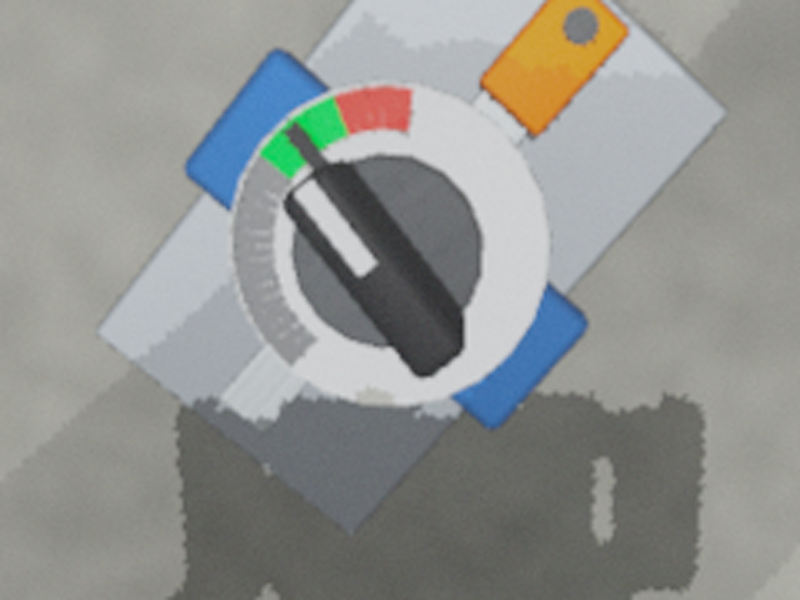

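The dial-level pointer tip at (297,130) sits mid-green, between the green edges at (270,160) and (342,110). The blade still lies through the gap, with its handle at (555,65), and the gripper is clear.

```bash
python3 -c "
from station import workorder
print(workorder.sign_off())"
```

```text
the job is handed in; nothing more can be done
None
```

I turned the wing screw on the spreader with the gauge about 1.35 rad clockwise, to roughly 1.8 rad by my measurement. The pointer is mid-green and the blade still lies in the gap. I released the screw, left the other spreader alone, and handed the job in at about 11 s.

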